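# Nest the round parts tubs at the packing bench

### The job

Put the two loose round yellow tubs into the round yellow tub that stands on the blue base, one after the other, so that they nest fully down into one straight stack of three, and let go. The square yellow tub is another kind that will not nest: leave it standing where it is.

Things in the scene. Friction and masses are not known exactly. Their poses are not given: they have to be found in the camera images.
- tub_a_mid (a point): loose round yellow tub, empty, open on top, 66 mm high, about 50 g. Collar (grip it here) 60 mm across outside, straight, from 41 mm above the underside to the rim; mouth 55 mm; below, a cone from 50 to 34 mm. Inner floor 26 mm above the underside: nested in its like, it rests 26 mm higher, 40 mm deep, with 2.5 mm play; any turn will do. Point: on the axis, half-way up; z up.
- tub_b_mid (a point): second loose round yellow tub, the same in every way as tub_a (66 mm high, collar 60 mm across); which of the two goes in first does not matter. Point: on the axis, half-way up (33 mm above the underside); z is up.
- stack_mouth (a point): centre of the mouth (at the height of the rim) of the third round yellow tub, the same as the other two, which is the bottom of the stack. It is fixed upright on a flat blue base, 100 x 100 x 14 mm, fixed to the bench; its rim is 72 mm above the bench. z is up.
- square_tub_mid (a point): square yellow tub of another kind, 60 x 60 mm outside at the top, 46 x 46 mm at the foot, 66 mm high, standing loose on the bench: its foot does not fit into a round mouth. To be left alone. The point is at its centre, half-way up; z is up.
Mind the look-alikes: they are no part of the job. What is shaped like the part that bears tub_a_mid but green or red is not meant.

How it is judged:
By the outcome, as a careful person would: the job done as asked, in the order asked, and still so for the second after the job is handed in, with the robot touching nothing.
It also fails if it takes over 54 s, if anything falls off the work surface, if the arm or the gripper's body presses on something with over 40 N, if the wrist force passes 120 N, or if a joint passes its speed limit or range.

### The arm

A 6-joint arm with a two-finger parallel gripper is mounted at the origin on the work surface. World frame = base frame: x ahead of the robot, y to its left, z up, the work surface at z = 0. Lengths are in mm, angles in rad, forces in N, time in s.
With the tool pointing down it reaches from about 350 to 875 mm from the base axis. Payload 4.2 kg.
Tool frame: the origin (TCP) lies midway between the tips of the shut fingers; the grasp point (between the pads) lies 19 mm behind it (arm.grasp_offset is the distance from the TCP to the grasp point, in mm); z points along the fingers, y is the direction in which the jaws open and shut (so a half turn about z gives the same grasp; the last joint's range is limited). The gripper opens to 85 mm and grips with 20 to 120 N. Pads are 22 mm wide; open, the fingers measure 114 mm over their backs; the gripper's body (76 mm by 85 mm) begins 54 mm behind the grasp point. The pads swing forward as they close: fully open they stand 13 mm farther back than shut.
Start: joints at [-1.055, 0.385, 0.008, 0, -1.194, -0.259], TCP at [158.759, -604.479, 231.312] pointing down, gripper open.
Joint ranges: [-3.14, 3.14], [-1.21, 2.06], [-1.07, 1.41], [-3.16, 2.05], [-2.99, -0.16], [-3.1, 3.1]. Speed limits (rad/s): [2.79, 2.79, 3.14, 3.14, 3.14, 3.14].

### API

Orientations are given as a unit quaternion [x, y, z, w].
In Python, from bench import arm gives the robot as it stands.
- The arm moves only by the tool move_arm, never from a script. Its argument "moves" is a list of rows, each an object with "gripper": the gripper's target within -1 to 1 (fully open at 1, half-way at 0, shut at -1); "xyz": the shift along the tool's x, y, z in cm, a list of three; "angular": the turn, a rotation vector about the tool's x, y, z in rad, a list of three. In form: [{"gripper": gripper, "xyz": [dx, dy, dz], "angular": [wx, wy, wz]}, ...]. A call has 1 to 10 rows; each row is the pose to reach, as a shift and turn from the pose commanded when the call began, along the tool's axes at that moment; what a row does not reach only later rows make up. A row lasts 1/8 s, in which the tool goes at most 62.5 mm and 10.7 degrees, less where a joint would pass 70% of its speed; a pose out of reach is approached as far as the arm can. A call with a gripper value outside its range is refused whole. The fingers move at their own pace and stop on an object; the grip force is fixed at half the most. Time passes only in rows, so rows that repeat a pose let the fingers close. It gives the time, the measured TCP pose, the force and the opening at its end, in the units of the state.
- arm.read_state(): the state, without advancing time (a new reading comes with each control period).
- arm.get_image(name): name is "side" or "top"; returns (picture, depth): 384x512x3 uint8, blue, green, red; 384x512 float32, mm along the optical axis (not along the pixel's ray), 0 where there is no reading.
- arm.get_calibration(name): a dict with "camera_matrix" (3x3 intrinsics, pixels), "R" (3x3) and "t" (3): a world point X has camera coordinates R X + t. Camera axes: x right, y down, z forward; pixel columns grow to the right and rows downward; lengths in mm; the calibration is good to about 2 mm. A picture is of the moment at which its call begins. get_calibration takes no time and is no camera call.
- arm.job_done(): hands the job in, once; it reports no verdict.
The state is a dict: "clock": time; "joints": joint angles; "joint_vel": joint speeds; "joint_efforts": joint torques, N m; "position": TCP position; "ee_rot": TCP orientation; "contact_force": force on the tool from outside, world axes, zero at the start; "wrist_torque": the same for the moment, N m; "gripper_width": finger opening in mm.
Only numpy, scipy, OpenCV 4.12 (cv2) and the standard library are available. Lean on these libraries where they do the work, as an engineer would, in place of code of your own. Each camera call takes 0.05 s, during which the arm holds its last target. There are 200 camera calls.

## Working session

There is one attempt and no reset: what is moved stays moved. The work goes in short steps, Python scripts to look and compute and a tool call to move; the robot and the scene stay as the last step left them, time stands still between calls to the robot, and variables do not carry over. Pictures are saved under pics/ and viewed, about 8 in all and at most 12, crops included, and the job is handed in when it is done.

Besides the shell and the picture viewer there is one more tool, called by a JSON object that holds its "op" and its "data", one argument or row to a line. move_arm: Moves the arm, as the interface text tells. Its arguments: {"type":"object","properties":{"moves":{"type":"array","items":{"type":"object","properties":{"gripper":{"type":"number"},"xyz":{"type":"array","items":{"type":"number"}},"angular":{"type":"array","items":{"type":"number"}}}}}},"required":["moves"]}

```bash
mkdir -p pics; cat > h.py <<'E'
import cv2, numpy as np
from bench import arm
def grab(n):
    im,d=arm.get_image(n); return im.copy(),d
def world(n,u,v,z):
    c=arm.get_calibration(n);K,R,t=map(np.array,(c["camera_matrix"],c["R"],c["t"]))
    o=-R.T@t; r=R.T@np.linalg.inv(K)@np.array([u,v,1.]); return o+r*(z-o[2])/r[2]
def pix(n,X):
    c=arm.get_calibration(n);p=np.array(c["camera_matrix"])@(np.array(c["R"])@X+np.array(c["t"]));return p[:2]/p[2]
def cloud(n,d):
    c=arm.get_calibration(n);K,R,t=map(np.array,(c["camera_matrix"],c["R"],c["t"]))
    v,u=np.indices(d.shape); P=np.stack([u*d,v*d,d],-1)@np.linalg.inv(K).T
    return (P-t.ravel())@R
E
python3 - <<'E'
from h import *
out=[]
for n in("top","side"):
    im,d=grab(n); cv2.imwrite(f"pics/{n}1.png",im); np.save(f"{n}1.npy",d)
    c=arm.get_calibration(n);R=np.array(c["R"]);print(n,-R.T@np.array(c["t"]).ravel(),R[2])
    hsv=cv2.cvtColor(im,cv2.COLOR_BGR2HSV); m=cv2.inRange(hsv,(20,90,60),(35,255,255))
    W=cloud(n,d)
    k,l,s,ce=cv2.connectedComponentsWithStats(m)
    for i in range(1,k):
        if s[i,4]>60:
            P=W[(l==i)&(d>0)]; print(s[i],ce[i].round(),np.percentile(P,[2,50,98],axis=0).round().tolist())
print(arm.read_state())
E
```

```text
top [346.89141846  29.24355512 863.75823899] [ 0.21659083  0.02916937 -0.9758266 ]
[122 172  30  28 645] [137. 186.] [[500.0, 300.0, -1.0], [532.0, 336.0, 43.0], [564.0, 363.0, 68.0]]
[298 176  35  35 866] [315. 193.] [[520.0, -120.0, 0.0], [559.0, -86.0, 29.0], [595.0, -49.0, 68.0]]
[209 191  27  27 566] [222. 204.] [[475.0, 97.0, 30.0], [508.0, 128.0, 46.0], [530.0, 152.0, 74.0]]
[389 224  33  28 711] [405. 238.] [[443.0, -326.0, 0.0], [474.0, -301.0, 43.0], [500.0, -263.0, 68.0]]
side [417.18455688 995.01237283 705.7796588 ] [ 0.09431555 -0.83205943 -0.54660925]
[462  41  20  12  79] [470.  48.] [[-696.0, -1860.0, 179.0], [-668.0, -1667.0, 182.0], [-634.0, -1556.0, 186.0]]
[450 102  12  12  66] [454. 109.] [[-697.0, -1738.0, -211.0], [-669.0, -1613.0, -206.0], [-632.0, -1530.0, -199.0]]
[269 143  16  22 264] [276. 153.] [[444.0, -322.0, -0.0], [471.0, -275.0, 49.0], [499.0, -259.0, 67.0]]
[237 167  22  26 477] [248. 179.] [[520.0, -120.0, -1.0], [553.0, -64.0, 45.0], [592.0, -44.0, 67.0]]
[487 197  25  41 335] [500. 215.] [[-881.0, -1127.0, -629.0], [-842.0, -960.0, -596.0], [-832
[... 223 characters left out ...]
clock': 0.1, 'joints': array([-1.05539628e+00,  3.85497301e-01,  6.73789172e-03, -4.48856611e-04,
       -1.19399852e+00, -2.58603760e-01]), 'joint_vel': array([-0.00280018, -0.00409332,  0.00443732,  0.00173511, -0.00046891,
       -0.00145941]), 'joint_efforts': array([-1.53434926e-04, -3.93318558e+01,  1.88929743e+01,  4.19794723e+00,
       -2.57456006e-03,  1.04203515e-06]), 'position': array([ 158.62410814, -603.98491356,  230.30863997]), 'ee_rot': array([-1.27963470e-01,  9.91778375e-01,  9.86996861e-04, -1.76992684e-04]), 'contact_force': array([-0.26245458,  0.97460045, -0.38207766]), 'wrist_torque': array([ 0.04423834, -0.00958624,  0.01003611]), 'gripper_width': 85.50336932946325}
```

```bash
python3 -c "
import cv2,numpy as np
a=cv2.imread('pics/top1.png');b=cv2.imread('pics/side1.png')
cv2.imwrite('pics/both1.png',cv2.resize(np.hstack([a,b]),(800,300),interpolation=cv2.INTER_AREA))"
```

```text
(no output)
```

View pics/top1.png

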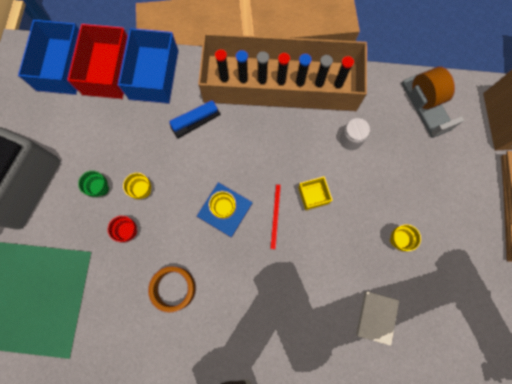

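View pics/side1.png

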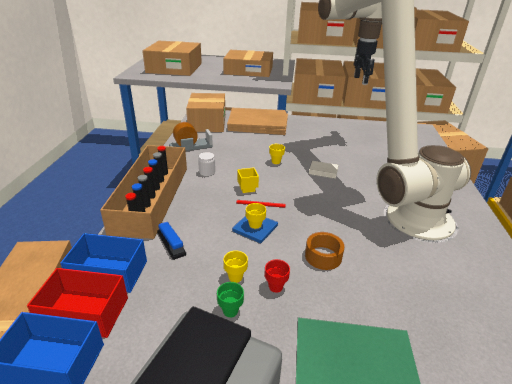

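The top view shows these possible targets:
- Loose round yellow tubs at (405,238) and (137,186).
- The yellow tub on the blue base at (222,204), which is the stack.
- The square yellow tub at (315,193), to be left alone.
- Green (93,184) and red (123,228) look-alikes near the left tub.

I choose (405,238) first, then (137,186). The side view agrees: (276,153), (235,265), base (255,214) and square (248,180).

```bash
cat >> h.py <<'E'
def rims(n,im,d,lo=58,hi=85):
    "yellow (0), green, red tops: enclosing circle of the rim pixels cast on plane of their rim"
    hsv=cv2.cvtColor(im,cv2.COLOR_BGR2HSV); W=cloud(n,d); res=[]
    for name,a,b in(("Y",(20,90,60),(35,255,255)),("G",(45,90,40),(85,255,255)),("R",(0,120,60),(8,255,255))):
        k,l,s,ce=cv2.connectedComponentsWithStats(cv2.inRange(hsv,a,b))
        for i in range(1,k):
            if 200<s[i,4]<2000:
                m=(l==i)&(d>0)&(W[...,2]>lo)&(W[...,2]<hi)
                if m.sum()<15: continue
                z=np.percentile(W[m][:,2],70)
                v,u=np.nonzero(m)
                P=np.array([world(n,x,y,z)[:2] for x,y in zip(u,v)],np.float32)
                (c,r)=cv2.minEnclosingCircle(P); e=cv2.fitEllipse(cv2.convexHull(P)) if len(P)>5 else None
                res.append((name,ce[i].round(),np.round(c,1),round(r,1),round(z,1),np.round(e[0],1),np.round(e[1],1)))
    return res
E
python3 - <<'E'
from h import *
for n in("top","side"):
    im=cv2.imread(f"pics/{n}1.png");d=np.load(f"{n}1.npy"); print(n)
    for r in rims(n,im,d): print(*r)
    if n=="top": 
        cr=[cv2.resize(im[y-40:y+40,x-45:x+45],None,fx=4,fy=4,interpolation=cv2.INTER_CUBIC) for x,y in((405,238),(130,195))]
        cv2.imwrite("pics/crop1.png",np.hstack(cr))
E
```

```text
top
Y [137. 186.] [527.9 328. ] 30.9 66.3 [528.3 327.9] [58.9 61.4]
Y [315. 193.] [554.9 -83.6] 41.9 66.6 [554.7 -83. ] [71.  96.2]
Y [222. 204.] [502.2 124.1] 30.7 72.1 [502.3 124.1] [58.4 61.2]
Y [405. 238.] [ 471. -291.] 31.2 66.0 [ 471.3 -291.2] [58.7 61.7]
G [ 93. 184.] [522.  430.8] 31.5 65.8 [522.2 430.6] [57.1 62.2]
R [122. 229.] [426.1 343.9] 30.9 66.0 [425.6 343.9] [57.8 61.5]
side
Y [276. 153.] [ 470.5 -284.5] 36.8 64.6 [ 471.3 -284.6] [60.5 73.9]
Y [248. 179.] [555.2 -77.4] 47.5 64.9 [554.9 -77.9] [75.3 91.2]
Y [255. 214.] [502.1 133.6] 39.0 69.5 [502.8 132.7] [61.  77.6]
Y [235. 265.] [528.9 334.2] 33.8 65.6 [528.2 334.2] [60.2 67.5]
G [230. 298.] [522.3 437.9] 32.9 66.0 [522.5 438.5] [59.4 65.5]
R [276. 274.] [425.7 350.9] 33.7 65.6 [425.5 350.5] [58.6 67.1]
```

View pics/crop1.png

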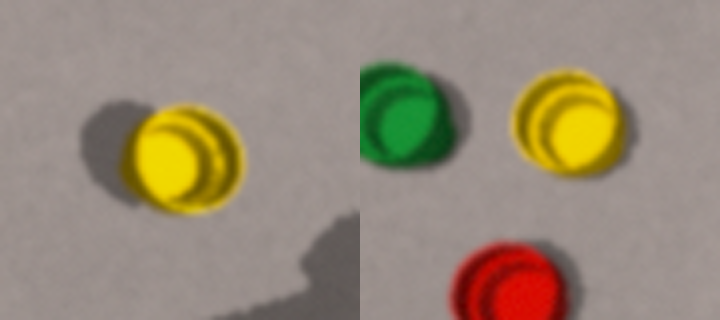

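The crops confirm two plain round yellow tubs. The right one sits beside green and red tubs, so its jaw angle needs care. The tub centres from the top view are A (471,-291), B (528,328) and stack (502,124). Next I move above A.

{"op": "move_arm", "data": {
  "moves": [
    {"gripper":1,"xyz":[-38.2,22.3,8],"angular":[0,0,0]},
    {"gripper":1,"xyz":[-38.2,22.3,8],"angular":[0,0,0]},
    {"gripper":1,"xyz":[-38.2,22.3,8],"angular":[0,0,0]},
    {"gripper":1,"xyz":[-38.2,22.3,8],"angular":[0,0,0]},
    {"gripper":1,"xyz":[-38.2,22.3,8],"angular":[0,0,0]},
    {"gripper":1,"xyz":[-38.2,22.3,8],"angular":[0,0,0]},
    {"gripper":1,"xyz":[-38.2,22.3,8],"angular":[0,0,0]},
    {"gripper":1,"xyz":[-38.2,22.3,8],"angular":[0,0,0]},
    {"gripper":1,"xyz":[-38.2,22.3,8],"angular":[0,0,0]},
    {"gripper":1,"xyz":[-38.2,22.3,8],"angular":[0,0,0]}
  ]
}}

```text
clock: 1.35
position: [470.8, -292.6, 151.4]
ee_rot: [-0.127, 0.992, 0.0, -0.0]
contact_force: [-0.2, 0.5, 0.8]
gripper_width: 85.8
```

```bash
cat >> h.py <<'E'
from scipy.spatial.transform import Rotation as Ro
def go(x,y,z,jaw=None):
    s=arm.read_state();R=Ro.from_quat(s["ee_rot"]);p=np.array(s["position"])
    print("t",round(s["clock"],2),"p",p.round(1),"w",round(s["gripper_width"],1),"F",s["contact_force"].round(1),"tilt",np.round(R.as_matrix()[:,2],3),"jaw",np.degrees(np.arctan2(*R.as_matrix()[[1,0],1])).round(1))
    print("tool cm",(R.inv().apply(np.array([x,y,z])-p)/10).round(2))
E
python3 -c "
from h import *
go(471,-291,35)"
```

```text
t 1.35 p [ 470.8 -292.6  151.4] w 85.8 F [-0.2  0.5  0.8] tilt [-0.  0. -1.] jaw 104.6
tool cm [-0.07  0.14 11.64]
```

{"op": "move_arm", "data": {
  "moves": [
    {"gripper":1,"xyz":[0,0.1,4],"angular":[0,0,0]},
    {"gripper":1,"xyz":[0,0.1,8],"angular":[0,0,0]},
    {"gripper":1,"xyz":[0,0.1,11.6],"angular":[0,0,0]},
    {"gripper":1,"xyz":[0,0.1,11.6],"angular":[0,0,0]},
    {"gripper":1,"xyz":[0,0.1,11.6],"angular":[0,0,0]}
  ]
}}

```text
clock: 1.98
position: [471.9, -292.0, 36.8]
ee_rot: [-0.128, 0.992, -0.001, 0.001]
contact_force: [0.0, -0.4, 0.2]
gripper_width: 85.4
```

```bash
python3 -c "
from h import *
go(471,-291,35)
im,d=grab('side'); u,v=pix('side',[471,-291,50]).astype(int)
cv2.imwrite('pics/s2.png',cv2.resize(im[v-50:v+40,u-60:u+60],None,fx=5,fy=5,interpolation=cv2.INTER_CUBIC))"
```

```text
t 1.98 p [ 471.9 -292.    36.8] w 85.4 F [ 0.  -0.4  0.2] tilt [ 0.002 -0.001 -1.   ] jaw 104.7
tool cm [0.06 0.12 0.18]
```

View pics/s2.png

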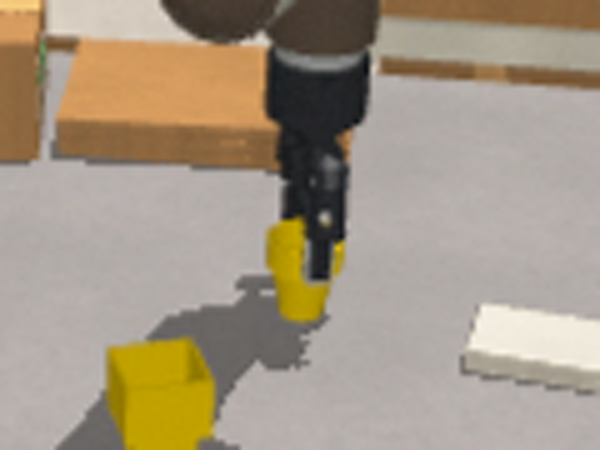

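The near finger stands beside the collar at crop (320,270), with its tip at the collar's lower edge, so the straddle is good. I close and lift.

{"op": "move_arm", "data": {
  "moves": [
    {"gripper":-1,"xyz":[0,0.1,0.1],"angular":[0,0,0]},
    {"gripper":-1,"xyz":[0,0.1,0.1],"angular":[0,0,0]},
    {"gripper":-1,"xyz":[0,0.1,0.1],"angular":[0,0,0]},
    {"gripper":-1,"xyz":[0,0.1,0.1],"angular":[0,0,0]},
    {"gripper":-1,"xyz":[0,0.1,0.1],"angular":[0,0,0]},
    {"gripper":-1,"xyz":[0,0.1,0.1],"angular":[0,0,0]}
  ]
}}

```text
clock: 2.78
position: [472.0, -290.1, 35.8]
ee_rot: [-0.128, 0.992, -0.001, 0.001]
contact_force: [-0.7, -0.3, 5.9]
gripper_width: 57.5
```

{"op": "move_arm", "data": {
  "moves": [
    {"gripper":-1,"xyz":[0,0,-4],"angular":[0,0,0]},
    {"gripper":-1,"xyz":[0,0,-9],"angular":[0,0,0]},
    {"gripper":-1,"xyz":[0,0,-13],"angular":[0,0,0]},
    {"gripper":-1,"xyz":[0,0,-13],"angular":[0,0,0]}
  ]
}}

```text
clock: 3.28
position: [473.1, -290.4, 168.2]
ee_rot: [-0.128, 0.992, -0.002, 0.004]
contact_force: [0.6, 0.0, -0.5]
gripper_width: 57.5
```

```bash
python3 -c "
from h import *
go(502,124,165)
im,d=grab('side');u,v=pix('side',[471,-291,180]).astype(int)
cv2.imwrite('pics/s3.png',cv2.resize(im[v-50:v+50,u-60:u+60],None,fx=5,fy=5,interpolation=cv2.INTER_CUBIC))"
```

```text
t 3.27 p [ 473.1 -290.4  168.2] w 57.5 F [ 0.6  0.  -0.5] tilt [ 0.008 -0.003 -1.   ] jaw 104.7
tool cm [-13.34  39.34   0.23]
```

View pics/s3.png

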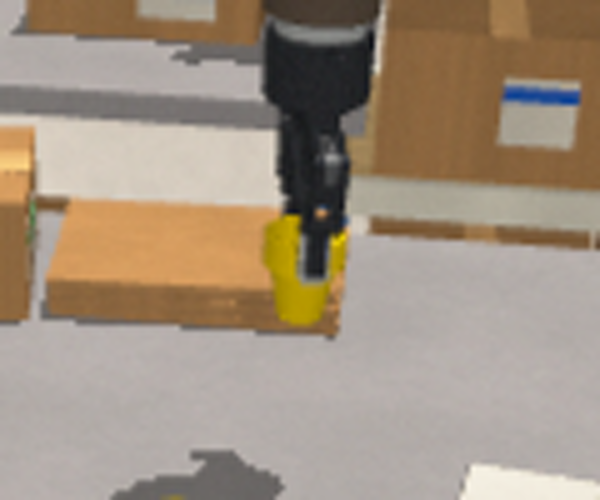

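The tub hangs upright in the jaws at crop (303,270). I carry it above the stack.

{"op": "move_arm", "data": {
  "moves": [
    {"gripper":-1,"xyz":[-1.9,5.6,0],"angular":[0,0,0]},
    {"gripper":-1,"xyz":[-3.8,11.2,0],"angular":[0,0,0]},
    {"gripper":-1,"xyz":[-5.7,16.8,0],"angular":[0,0,0]},
    {"gripper":-1,"xyz":[-7.6,22.4,0],"angular":[0,0,0]},
    {"gripper":-1,"xyz":[-9.5,28,0],"angular":[0,0,0]},
    {"gripper":-1,"xyz":[-11.4,33.6,0],"angular":[0,0,0]},
    {"gripper":-1,"xyz":[-12.7,37.5,0],"angular":[0,0,0]},
    {"gripper":-1,"xyz":[-13.3,39.3,0],"angular":[0,0,0]},
    {"gripper":-1,"xyz":[-13.3,39.3,0],"angular":[0,0,0]},
    {"gripper":-1,"xyz":[-13.3,39.3,0],"angular":[0,0,0]}
  ]
}}

```text
clock: 4.58
position: [499.3, 123.0, 163.6]
ee_rot: [-0.127, 0.992, -0.0, -0.001]
contact_force: [-0.0, -0.8, -1.3]
gripper_width: 57.6
```

```bash
python3 -c "
from h import *
go(502,124,80)"
```

```text
t 4.58 p [499.3 123.  163.6] w 57.6 F [-0.  -0.8 -1.3] tilt [-0.002 -0.001 -1.   ] jaw 104.6
tool cm [-0.3   0.04  8.36]
```

{"op": "move_arm", "data": {
  "moves": [
    {"gripper":-1,"xyz":[-0.4,0,0],"angular":[0,0,0]},
    {"gripper":-1,"xyz":[-0.4,0,3],"angular":[0,0,0]},
    {"gripper":-1,"xyz":[-0.4,0,5],"angular":[0,0,0]},
    {"gripper":-1,"xyz":[-0.4,0,6.5],"angular":[0,0,0]},
    {"gripper":-1,"xyz":[-0.4,0,7.5],"angular":[0,0,0]},
    {"gripper":-1,"xyz":[-0.4,0,8],"angular":[0,0,0]},
    {"gripper":-1,"xyz":[-0.4,0,8],"angular":[0,0,0]}
  ]
}}

```text
clock: 5.45
position: [503.9, 125.1, 84.4]
ee_rot: [-0.128, 0.992, -0.0, 0.0]
contact_force: [0.5, 0.6, -0.2]
gripper_width: 57.8
```

```bash
python3 -c "
from h import *
go(503,124,70)"
```

```text
t 5.45 p [503.9 125.1  84.4] w 57.8 F [ 0.5  0.6 -0.2] tilt [ 0. -0. -1.] jaw 104.7
tool cm [ 0.12 -0.08  1.44]
```

{"op": "move_arm", "data": {
  "moves": [
    {"gripper":-1,"xyz":[0.1,-0.1,0.5],"angular":[0,0,0]},
    {"gripper":-1,"xyz":[0.1,-0.1,1],"angular":[0,0,0]},
    {"gripper":-1,"xyz":[0.1,-0.1,1.4],"angular":[0,0,0]},
    {"gripper":-1,"xyz":[0.1,-0.1,1.4],"angular":[0,0,0]}
  ]
}}

```text
clock: 5.95
position: [503.0, 124.0, 70.0]
ee_rot: [-0.128, 0.992, -0.0, -0.0]
contact_force: [-0.1, 0.3, 0.4]
gripper_width: 57.0
```

```bash
python3 -c "
from h import *
go(503,124,70)
im,d=grab('side');u,v=pix('side',[502,124,70]).astype(int)
cv2.imwrite('pics/s4.png',cv2.resize(im[v-50:v+30,u-50:u+50],None,fx=6,fy=6,interpolation=cv2.INTER_CUBIC))"
```

```text
t 5.95 p [503. 124.  70.] w 57.0 F [-0.1  0.3  0.4] tilt [-0. -0. -1.] jaw 104.7
tool cm [0.   0.01 0.  ]
```

View pics/s4.png

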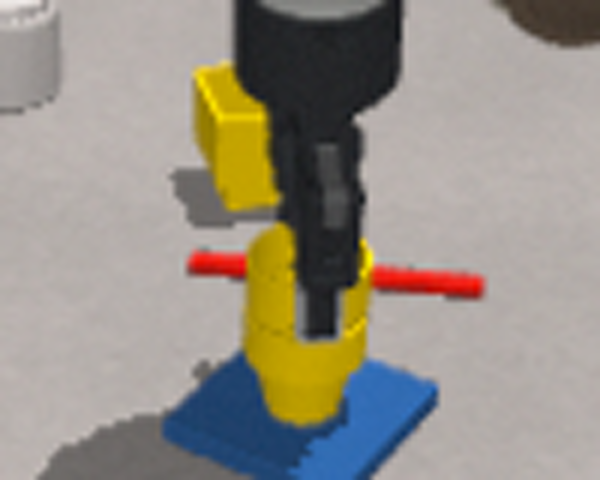

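Tub A is in the mouth with the collars meeting at crop (305,325). I release and rise.

{"op": "move_arm", "data": {
  "moves": [
    {"gripper":1,"xyz":[0,0,0],"angular":[0,0,0]},
    {"gripper":1,"xyz":[0,0,0],"angular":[0,0,0]},
    {"gripper":1,"xyz":[0,0,0],"angular":[0,0,0]},
    {"gripper":1,"xyz":[0,0,0],"angular":[0,0,0]},
    {"gripper":1,"xyz":[0,0,-2],"angular":[0,0,0]},
    {"gripper":1,"xyz":[0,0,-6],"angular":[0,0,0]},
    {"gripper":1,"xyz":[0,0,-12],"angular":[0,0,0]},
    {"gripper":1,"xyz":[0,0,-12],"angular":[0,0,0]}
  ]
}}

```text
clock: 7.0
position: [506.0, 125.2, 195.6]
ee_rot: [-0.128, 0.992, 0.002, 0.006]
contact_force: [0.1, 0.6, 0.1]
gripper_width: 85.7
```

```bash
python3 -c "
from h import *
go(528,328,130)"
```

```text
t 7.0 p [506.  125.2 195.6] w 85.7 F [0.1 0.6 0.1] tilt [ 0.011  0.005 -1.   ] jaw 104.8
tool cm [-7.22 19.04  6.69]
```

{"op": "move_arm", "data": {
  "moves": [
    {"gripper":1,"xyz":[-2,5,0],"angular":[0,0,-0.15]},
    {"gripper":1,"xyz":[-4,10,0],"angular":[0,0,-0.3]},
    {"gripper":1,"xyz":[-6,15,2],"angular":[0,0,-0.4]},
    {"gripper":1,"xyz":[-7.6,19.1,4],"angular":[0,0,-0.48]},
    {"gripper":1,"xyz":[-7.6,19.1,6],"angular":[0,0,-0.48]},
    {"gripper":1,"xyz":[-7.6,19.1,6],"angular":[0,0,-0.48]},
    {"gripper":1,"xyz":[-7.6,19.1,6],"angular":[0,0,-0.48]}
  ]
}}

```text
clock: 7.88
position: [528.4, 327.6, 130.8]
ee_rot: [-0.36, 0.933, -0.0, 0.0]
contact_force: [-0.1, -0.9, 0.0]
gripper_width: 85.2
```

```bash
python3 - <<'E'
from h import *
go(528,328,35)
im,d=grab('top')
for r in rims('top',im,d,58,110): print(*r)
cv2.imwrite('pics/t5.png',cv2.resize(im[130:260,60:260],None,fx=4,fy=4,interpolation=cv2.INTER_CUBIC))
E
```

```text
t 7.88 p [528.4 327.6 130.8] w 85.2 F [-0.1 -0.9  0. ] tilt [ 0.001  0.    -1.   ] jaw 132.2
tool cm [0.01 0.06 9.58]
Y [137. 186.] [527.6 327.8] 31.2 66.3 [527.8 327.7] [59.1 62.1]
Y [315. 193.] [554.9 -83.6] 41.9 66.7 [555.2 -83.5] [78.7 80.6]
Y [222. 203.] [503.1 123.6] 33.2 82.1 [503.4 123.3] [59.9 66.1]
R [122. 229.] [425.7 343.9] 30.9 66.4 [425.3 343.9] [58.2 61.5]
```

View pics/t5.png

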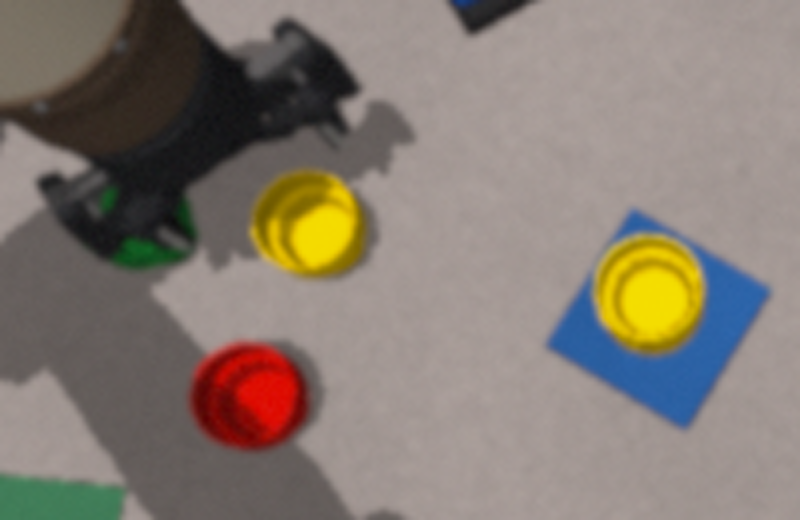

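The second tub is at crop (308,224), and the stack with tub A in it is at (650,293). The jaw axis runs between the green and red tubs. I descend on B after a height check on the stack.

{"op": "move_arm", "data": {
  "moves": [
    {"gripper":1,"xyz":[0,0,4],"angular":[0,0,0]},
    {"gripper":1,"xyz":[0,0,7],"angular":[0,0,0]},
    {"gripper":1,"xyz":[0,0,9.5],"angular":[0,0,0]},
    {"gripper":1,"xyz":[0,0,9.5],"angular":[0,0,0]},
    {"gripper":1,"xyz":[0,0,9.5],"angular":[0,0,0]}
  ]
}}

```text
clock: 8.55
position: [529.1, 328.4, 37.1]
ee_rot: [-0.36, 0.933, 0.0, 0.001]
contact_force: [0.2, 0.9, 0.1]
gripper_width: 85.1
```

```bash
python3 - <<'E'
from h import *
go(528,328,35)
for n in('top','side'):
    im,d=grab(n); W=cloud(n,d)
    m=(np.hypot(W[...,0]-502,W[...,1]-124)<36)&(W[...,2]>78)&(d>0); P=W[m]
    print(n,m.sum(),np.percentile(P[:,2],[50,90,98,100]).round(1))
    t=m&(W[...,2]>91)
    v,u=np.nonzero(t); Q=np.array([world(n,a,b,98)[:2] for a,b in zip(u,v)],np.float32); print(cv2.minEnclosingCircle(Q))
    for lo in(0,): 
        w=W[t]; A=np.c_[w[:,:2],np.ones(len(w))]; print("plane",np.linalg.lstsq(A,w[:,2],rcond=None)[0])
E
```

```text
t 8.55 p [529.1 328.4  37.1] w 85.1 F [0.2 0.9 0.1] tilt [ 0.002  0.002 -1.   ] jaw 132.2
tool cm [0.11 0.04 0.21]
top 196 [ 95.6  99.6 101.1 102.3]
((502.8097839355469, 121.98723602294922), 30.578954696655273)
plane [9.31150647e-03 4.66385561e-03 9.21342974e+01]
side 76 [ 87.   96.1  98.1 100.1]
((492.0938720703125, 153.8795928955078), 16.169443130493164)
plane [ -0.16588006   0.38606121 118.88824266]
```

Tub A's rim reads about 98–99 mm and level, and 98 was expected, so it is seated. I grip B.

{"op": "move_arm", "data": {
  "moves": [
    {"gripper":-1,"xyz":[0.1,0,0.1],"angular":[0,0,0]},
    {"gripper":-1,"xyz":[0.1,0,0.1],"angular":[0,0,0]},
    {"gripper":-1,"xyz":[0.1,0,0.1],"angular":[0,0,0]},
    {"gripper":-1,"xyz":[0.1,0,0.1],"angular":[0,0,0]},
    {"gripper":-1,"xyz":[0.1,0,0.1],"angular":[0,0,0]},
    {"gripper":-1,"xyz":[0.1,0,0.1],"angular":[0,0,0]}
  ]
}}

```text
clock: 9.4
position: [527.9, 327.9, 35.4]
ee_rot: [-0.36, 0.933, 0.0, 0.001]
contact_force: [-0.3, 0.6, 5.6]
gripper_width: 57.0
```

{"op": "move_arm", "data": {
  "moves": [
    {"gripper":-1,"xyz":[0,0,-4],"angular":[0,0,0]},
    {"gripper":-1,"xyz":[0,0,-10],"angular":[0,0,0]},
    {"gripper":-1,"xyz":[0,0,-15],"angular":[0,0,0]},
    {"gripper":-1,"xyz":[0,0,-15],"angular":[0,0,0]}
  ]
}}

```text
clock: 9.9
position: [529.2, 328.7, 189.2]
ee_rot: [-0.36, 0.933, 0.002, 0.005]
contact_force: [-0.7, -0.8, -1.2]
gripper_width: 57.7
```

```bash
python3 -c "
from h import *
go(503,123,186)"
```

```text
t 9.9 p [529.2 328.7 189.2] w 57.7 F [-0.7 -0.8 -1.2] tilt [ 0.007  0.006 -1.   ] jaw 132.2
tool cm [ 15.77 -13.47   0.17]
```

{"op": "move_arm", "data": {
  "moves": [
    {"gripper":-1,"xyz":[3.5,-3,0],"angular":[0,0,0]},
    {"gripper":-1,"xyz":[7,-6,0],"angular":[0,0,0]},
    {"gripper":-1,"xyz":[10.5,-9,0],"angular":[0,0,0]},
    {"gripper":-1,"xyz":[14,-12,0],"angular":[0,0,0]},
    {"gripper":-1,"xyz":[15.6,-13.5,0],"angular":[0,0,0]},
    {"gripper":-1,"xyz":[15.6,-13.5,0],"angular":[0,0,0]},
    {"gripper":-1,"xyz":[15.6,-13.5,2],"angular":[0,0,0]},
    {"gripper":-1,"xyz":[15.6,-13.5,4],"angular":[0,0,0]},
    {"gripper":-1,"xyz":[15.6,-13.5,4.5],"angular":[0,0,0]},
    {"gripper":-1,"xyz":[15.6,-13.5,4.5],"angular":[0,0,0]}
  ]
}}

```text
clock: 11.15
position: [502.8, 123.1, 139.1]
ee_rot: [-0.361, 0.933, -0.0, -0.0]
contact_force: [0.8, -0.4, -0.1]
gripper_width: 57.7
```

```bash
python3 -c "
from h import *
go(503,123,96)"
```

```text
t 11.15 p [502.8 123.1 139.1] w 57.7 F [ 0.8 -0.4 -0.1] tilt [-0. -0. -1.] jaw 132.3
tool cm [-0.01 -0.02  4.31]
```

{"op": "move_arm", "data": {
  "moves": [
    {"gripper":-1,"xyz":[0,0,1],"angular":[0,0,0]},
    {"gripper":-1,"xyz":[0,0,2],"angular":[0,0,0]},
    {"gripper":-1,"xyz":[0,0,3],"angular":[0,0,0]},
    {"gripper":-1,"xyz":[0,0,3.8],"angular":[0,0,0]},
    {"gripper":-1,"xyz":[0,0,4.3],"angular":[0,0,0]},
    {"gripper":-1,"xyz":[0,0,4.3],"angular":[0,0,0]},
    {"gripper":-1,"xyz":[0,0,4.3],"angular":[0,0,0]}
  ]
}}

```text
clock: 12.02
position: [502.8, 122.5, 96.6]
ee_rot: [-0.36, 0.933, -0.0, 0.0]
contact_force: [-0.1, -0.8, 0.2]
gripper_width: 57.5
```

```bash
python3 -c "
from h import *
go(503,123,94)
im,d=grab('side');u,v=pix('side',[502,124,80]).astype(int)
cv2.imwrite('pics/s6.png',cv2.resize(im[v-50:v+40,u-50:u+50],None,fx=6,fy=6,interpolation=cv2.INTER_CUBIC))"
```

```text
t 12.03 p [502.8 122.5  96.6] w 57.5 F [-0.1 -0.8  0.2] tilt [ 0.001  0.    -1.   ] jaw 132.2
tool cm [-0.05  0.02  0.26]
```

View pics/s6.png

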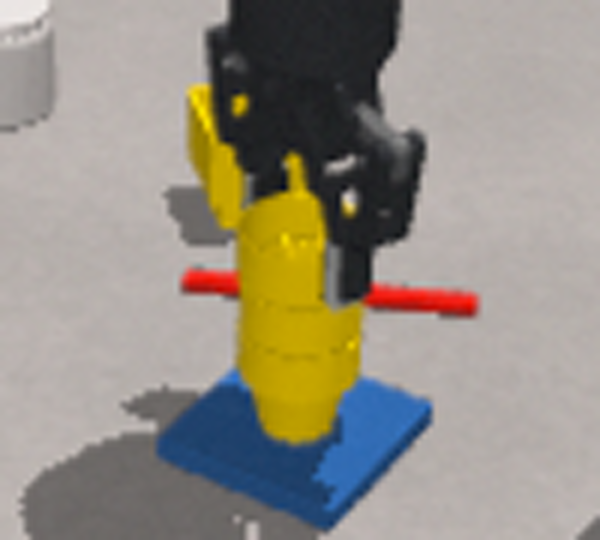

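Three collars stand in line, with the last about 3 mm short of seating at crop (300,305). I lower it, release and withdraw.

{"op": "move_arm", "data": {
  "moves": [
    {"gripper":-1,"xyz":[0,0,0.2],"angular":[0,0,0]},
    {"gripper":-1,"xyz":[0,0,0.2],"angular":[0,0,0]},
    {"gripper":1,"xyz":[0,0,0.2],"angular":[0,0,0]},
    {"gripper":1,"xyz":[0,0,0.2],"angular":[0,0,0]},
    {"gripper":1,"xyz":[0,0,0.2],"angular":[0,0,0]},
    {"gripper":1,"xyz":[0,0,0.2],"angular":[0,0,0]},
    {"gripper":1,"xyz":[0,0,-2],"angular":[0,0,0]},
    {"gripper":1,"xyz":[0,0,-6],"angular":[0,0,0]},
    {"gripper":1,"xyz":[0,0,-11],"angular":[0,0,0]},
    {"gripper":1,"xyz":[0,0,-15],"angular":[0,0,0]}
  ]
}}

```text
clock: 13.32
position: [502.7, 122.4, 248.5]
ee_rot: [-0.36, 0.933, 0.0, 0.001]
contact_force: [0.1, 0.6, -0.2]
gripper_width: 85.5
```

{"op": "move_arm", "data": {
  "moves": [
    {"gripper":1,"xyz":[-4,4,0],"angular":[0,0,0]},
    {"gripper":1,"xyz":[-8,8,0],"angular":[0,0,0]},
    {"gripper":1,"xyz":[-12,12,0],"angular":[0,0,0]},
    {"gripper":1,"xyz":[-15,15,0],"angular":[0,0,0]},
    {"gripper":1,"xyz":[-15,15,0],"angular":[0,0,0]}
  ]
}}

```text
clock: 13.95
position: [512.4, 336.9, 245.2]
ee_rot: [-0.362, 0.932, -0.0, -0.0]
contact_force: [-0.1, 0.1, 0.7]
gripper_width: 85.7
```

```bash
python3 - <<'E'
from h import *
go(503,123,94)
cr=[]
for n in('top','side'):
    im,d=grab(n); W=cloud(n,d)
    m=(np.hypot(W[...,0]-502,W[...,1]-124)<40)&(W[...,2]>105)&(d>0); P=W[m]
    print(n,m.sum(),np.percentile(P[:,2],[50,90,98,100]).round(1))
    t=m&(W[...,2]>117); w=W[t]
    A=np.c_[w[:,:2]-[502,124],np.ones(len(w))]; print("plane",np.linalg.lstsq(A,w[:,2],rcond=None)[0].round(3))
    v,u=np.nonzero(t); Q=np.array([world(n,a,b,124)[:2] for a,b in zip(u,v)],np.float32); print(cv2.minEnclosingCircle(Q))
    if n=="top": print([r for r in rims(n,im,d,58,140)])
    u,v=pix(n,[502,124,70]).astype(int); cr.append(cv2.resize(im[v-50:v+50,u-50:u+50],None,fx=4,fy=4,interpolation=cv2.INTER_CUBIC))
cv2.imwrite('pics/fin.png',np.hstack(cr))
E
```

```text
t 13.95 p [512.4 336.9 245.2] w 85.7 F [-0.1  0.1  0.7] tilt [-0.001 -0.001 -1.   ] jaw 132.4
tool cm [ 15.1  -15.16  15.13]
top 211 [122.  125.3 126.8 128.2]
plane [-1.2000e-02  6.0000e-03  1.2325e+02]
((503.3572692871094, 123.92818450927734), 30.222665786743164)
[('Y', array([315., 193.]), array([554.8, -83.5]), 41.9, np.float64(66.8), array([555.4, -83.9]), array([79. , 79.3])), ('Y', array([221., 201.]), array([502.3, 124. ]), 36.6, np.float64(103.1), array([503.3, 123.9]), array([61.2, 73.9])), ('G', array([ 93., 184.]), array([522.4, 430.7]), 31.5, np.float64(65.8), array([522.4, 430.6]), array([58.3, 62.1])), ('R', array([122., 229.]), array([424.7, 344. ]), 31.1, np.float64(66.5), array([425.2, 343.6]), array([58.2, 61.8]))]
side 109 [116.1 124.  125.3 126.6]
plane [ 5.00000e-03 -5.00000e-03  1.21898e+02]
((504.02587890625, 133.19517517089844), 33.65060043334961)
```

View pics/fin.png

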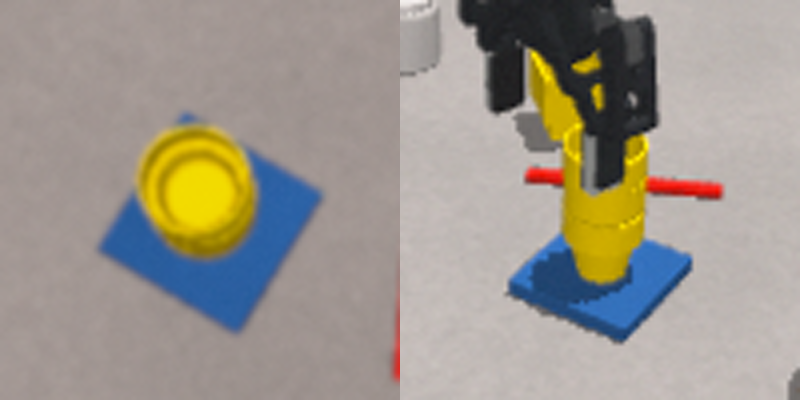

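The stack's rim is level at about 123–124 mm (124 expected) and centred at (503,124). The collars are flush and the gripper is clear, 200 mm away. The square, red and green tubs have not moved.

```bash
python3 -c "
from bench import arm
print(arm.job_done())"
```

```text
the job is handed in; nothing more can be done
None
```

Both loose round yellow tubs are nested in the tub on the blue base, and I handed the job in at about 14 s of the 54 s allowed.

- **Stack:** the last top view showed the top rim level at about 123–124 mm (124 expected for full nesting). It was centred at (503, 124), against (502, 124) measured for the base tub at the start.
- **Robot:** the gripper was open and about 200 mm clear. The highest force in the readings was about 6 N.
- **Other tubs:** the square tub, along with the red and green look-alikes, stayed where they were to within about 1.5 mm, which is the measuring noise.
- **Disagreement:** the side camera's rim-centre estimates ran 6–9 mm off in y from the first measurement on, because it sees the tubs' outer walls as well as their rims. I relied on the top camera for positions. The side camera's rim height agreed with the top view.

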